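# Lock the spice keeper: lid in its well, sprung pin knocked home with the mallet

### The arm

A 7-joint arm with a two-finger parallel gripper is mounted at the origin on the work surface. World frame = base frame: x ahead of the robot, y to its left, z up, the work surface at z = 0. Lengths are in mm, angles in rad, forces in N, time in s.
With the tool pointing down it reaches from about 425 to 1025 mm from the base axis. Payload 9.4 kg.
Tool frame: the origin (TCP) lies midway between the tips of the shut fingers; the grasp point (between the pads) lies 19 mm behind it; z points along the fingers, y is the line along which they close (so a half turn about z gives the same grasp; the last joint's range is limited). The gripper opens to 85 mm and grips with 20 to 120 N. Pads are 22 mm wide; open, the fingers measure 114 mm over their backs; the gripper's body (76 mm by 85 mm) begins 54 mm behind the grasp point. The pads swing forward as they close: fully open they stand 13 mm farther back than shut.
Start: joints at [-1.375, 0.599, -0.003, 1.599, 0.002, 0.943, -0.08], TCP at [195.34, 698.188, 231.275] pointing down, gripper open.
Joint ranges: [-2.57, 2.57], [-0.35, 1.97], [-1.29, 1.29], [0.11, 2.56], [-1.05, 4.19], [0.11, 1.86], [-2.63, 2.63]. Speed limits (rad/s): [2.22, 2.22, 3.01, 3.01, 3.14, 3.14, 3.14].

### API

Orientations are given as [roll, pitch, yaw] about the fixed x, y, z axes, in that order (R = Rz(yaw) Ry(pitch) Rx(roll)).
In Python, from workcell import r gives the robot as it stands.
- The arm moves only by the tool servo_tool, never from a script. Its argument "deltas" is a list of rows, each a list of 6 numbers: the shift along the world's x, y, z normalised to -1 to 1, where 1 is 3 cm, then the turn, a rotation vector about the world's x, y, z normalised to -1 to 1, where 1 is 8 degrees. A call has 1 to 12 rows; each row shifts and turns the commanded pose from where the row before left it; what a row does not reach is not made up. A row lasts 1/10 s, in which the tool goes at most 50 mm and 8.59 degrees, less where a joint would pass 70% of its speed; a pose out of reach is approached as far as the arm can. A call with a number of a shift or a turn outside -1 to 1 is refused whole. A call with a gripper value outside its range is refused whole. "grip" is the closure, from -1 (fully open) to 1 (shut), set as the call begins (left out, the last holds). The fingers move at their own pace and stop on an object; "force" is the grip in N (left out, the last holds). Time passes only in rows, so rows that do not move let the fingers close. It gives the time, the measured TCP pose, the force, the opening and the grip force at its end, in the units of the state.
- r.state(): the state, without advancing time (a new reading comes with each control period).
- r.snapshot(name): name is "scene" or "top"; returns a dict with "color" (420x560x3 uint8, red, green, blue), "fx", "fy", "cx", "cy" (pixels), "extrinsics" (4x4, takes a point from camera to world coordinates). Camera axes: x right, y down, z forward; pixel columns grow to the right and rows downward; lengths in mm; the calibration is good to about 2 mm. A picture is of the moment at which its call begins. There is no depth.
- r.hand_in(): hands the job in; it is judged then, once.
Trained networks look in a picture, given as the dict that the camera call returned (one of the last four; its "shot" number tells which), for a name from the list of things; names that differ only in an ending like _2 or _b are one class to them, and where a whole thing is asked for, a point or a joint stands for the part that bears it (a point fixed in the world has none). Each returns a list of dicts, best first, with "conf" (0 to 1); they miss things now and then, are a little off and sometimes report something else, mostly with a low value. They report only what shows in the picture. A call takes as long as a camera call. They do not tell look-alikes from the thing itself.
- r.spot_in(picture, target): "bbox" ([left, top, right, bottom] in pixels, round what is visible of it).
- r.cut_out(picture, target): "mask" (420x560 bool, what is visible of it) and "bbox" ([left, top, right, bottom] in pixels, round what is visible of it).
The state is a dict: "time_s": time; "joint_pos": joint angles; "joint_velocities": joint speeds; "tau": joint torques, N m; "eef_pos": TCP position; "tool_rot": TCP orientation; "contact_force": force on the tool from outside, world axes, zero at the start; "moment": the same for the moment, N m; "grip_width": finger opening in mm; "gripper_force": force on a finger pad.
Only numpy, scipy, OpenCV 4.12 (cv2) and the standard library are available. Lean on these libraries where they do the work, as an engineer would, in place of code of your own. Each camera call takes 0.05 s, during which the arm holds its last target. There are 200 camera calls.

### The job

Close the beech spice keeper: lay its round steel lid flat in the round well, then hold the mallet and use its face to knock the leaning red-capped sprung pin down along its own slant until it is fully home over the lid. Work the pin only with the mallet, with measured force rather than heavy pounding, then set the mallet down on the shelf away from the keeper, leaving the tagine and the glass jar undisturbed.

Things in the scene. Friction and masses are not known exactly. Their poses are not given: they have to be found in the camera images.
- keeper: Fixed beech block 180 x 140 x 50 mm (x, y, z), origin at the centre of its underside, z up. In its top a round well 104 mm across, 12 mm deep, centred 30 mm to +x of the origin. On the -x side of the well a 40 mm wide grey bar, leaning out to -x at 30 degrees from vertical, carries a grey collar (see rim) for the sprung pin; highest point 131 mm up
- well (a point): Centre of the well's floor, 38 mm above the shelf. z up; axes as the keeper. A seated lid has its origin here
- rim (a point): Centre of the outer rim of the grey collar that guides the pin: 44 mm outside, 32 mm inside diameter, 24 mm long. At (-0.055, 0, 0.1196) m in the keeper frame; fixed to the keeper, axes as the keeper's. The rim plane is square to the pin; a mallet face that meets the pin more than about 8 degrees off square lands on the rim before the pin is home
- pin (a joint): Travel of the sprung locking pin down its slant: 0 to 0.006 m = up (unlocked; starts vary), 0.024 m = fully home at a hard stop. A spring (3 N at the top, 6 N home) plus 12 N of friction in its grip ring resist it, so it takes 15 to 18 N all the way and stays at whatever depth it has been driven to. Fully home, its 12 mm thick round nose overhangs the lid's rim by 8 mm
- pin_top (a point): Crown of the pin's red domed cap (26 mm diameter), the point to strike; moves with the pin. Its z axis points outward (up) along the pin's slant, 30 degrees from vertical, leaning to the keeper's -x; its y is the keeper's y. At joint value 0 the crown stands 26 mm beyond the collar's rim; fully home: 2 mm beyond it
- lid: Loose round steel lid, 100 mm diameter, 10 mm thick, 0.35 kg; origin at the centre of its underside, z up. Centre knob, black, 30 mm diameter, from 16 to 42 mm above the underside, on a 16 mm neck
- mallet: Loose beech mallet, about 0.28 kg, standing on one of its striking faces. Head: upright cylinder 56 mm diameter, 76 mm tall, origin at the centre of its lower striking face, z along the head. Handle: dark bar 22 mm wide (y), 26 mm tall (z), its axis 38 mm above the face, running towards -x from the head's surface (x = -0.028) to x = -0.158 m. Balances over the head
- tagine: Bystander: small glazed tagine, 139 mm across, 138 mm tall, origin at the centre of its underside
- jar: Bystander: amber glass jar with steel twist cap, 72 mm across, 110 mm tall, origin at the centre of its underside
Not all that is in view belongs to the job. Of the things that look like the mallet, take the one that is farthest to the robot's left at the start.

How it is judged:
By the outcome, as a careful person would: the job done as asked, in the order asked, and still so for the second after the job is handed in, with the robot touching nothing.
It also fails if it takes over 58 s, if anything falls off the work surface, if the arm or the gripper's body presses on something with over 40 N, if the wrist force passes 120 N, or if a joint passes its speed limit or range.

## Working session

There is one attempt and no reset: what is moved stays moved. The work goes in short steps, Python scripts to look and compute and a tool call to move; the robot and the scene stay as the last step left them, time stands still between calls to the robot, and variables do not carry over. Pictures are saved under pics/ and viewed, at most 10 in all, crops included, and the job is handed in when it is done.

Besides the shell and the picture viewer there is one more tool, called after "Call:" as name(argument=value, ...), one argument or row to a line, values as JSON. servo_tool: Moves the arm, as the interface text tells. Its arguments: {"type":"object","properties":{"deltas":{"type":"array","items":{"type":"array","items":{"type":"number","minimum":-1,"maximum":1}}},"grip":{"type":"number"},"force":{"type":"number"}},"required":["deltas"]}

```bash
ls; mkdir -p pics
python3 - <<'E'
from workcell import r
import cv2,numpy as np,pickle
for n in("scene","top"):
    s=r.snapshot(n); cv2.imwrite(f"pics/{n}0.png",s["color"][:,:,::-1]); pickle.dump(s,open(n+"0.pkl","wb"))
    print(n,s["fx"],s["fy"],s["cx"],s["cy"],np.round(s["extrinsics"],3).tolist())
    for t in("keeper","pin_top","lid","mallet","tagine","jar"):
        print(t,[(np.round(d["bbox"]).tolist(),round(d["conf"],2)) for d in r.spot_in(s,t)])
print(r.state())
E
```

```text
pics
scene 476.36898818911686 476.36898818911686 272.55405533273535 208.9227390145556 [[-0.172, 0.608, -0.775, 1589.78], [0.985, 0.119, -0.125, 174.069], [0.016, -0.785, -0.619, 934.196], [0.0, 0.0, 0.0, 1.0]]
keeper [([216.0, 218.0, 293.0, 282.0], 0.7)]
pin_top [([356.0, 201.0, 392.0, 251.0], 0.62)]
lid [([156.0, 203.0, 190.0, 224.0], 0.57)]
mallet [([284.0, 173.0, 339.0, 205.0], 0.96), ([209.0, 176.0, 268.0, 203.0], 0.76)]
tagine [([125.0, 225.0, 178.0, 278.0], 0.8)]
jar [([353.0, 246.0, 381.0, 297.0], 0.68), ([212.0, 219.0, 297.0, 281.0], 0.32)]
top 414.2366864912742 414.2366864912742 275.74740801899503 213.03965421668082 [[-0.009, -0.993, 0.114, 430.993], [-1.0, 0.009, -0.002, 16.339], [0.001, -0.114, -0.993, 1058.817], [0.0, 0.0, 0.0, 1.0]]
keeper [([253.0, 139.0, 330.0, 224.0], 0.72), ([138.0, 212.0, 184.0, 286.0], 0.58)]
pin_top [([295.0, 143.0, 310.0, 171.0], 0.65)]
lid [([385.0, 211.0, 426.0, 251.0], 0.83)]
mallet [([295.0, 252.0, 367.0, 304.0], 0.9), ([138.0, 208.0, 181.0, 284.0], 0.78), ([202.0, 277.0, 278.0, 313.0], 0.75)]
tagine [([368.0, 117.0, 420.0, 170.0], 0.71)]
jar [([149.0, 136.0, 187.0, 173.0], 0.72)]
{'time_s': 0.7, 'joint_pos': array([-1.37469936,  0.59927352, -0.00251761,  1.59943004,  0.00176103,
        0.94285761, -0.07980254]), 'joint_velocities': array([ 5.50000374e-05,  7.28253975e-04,  7.87276833e-04, -5.60905607e-04,
       -4.61806072e-05,  5.19233471e-04,  2.16160139e-05]), 'tau': array([ 2.38424518e-04, -7.75981236e+01,  1.56339370e+00, -2.58346975e+01,
        1.24186208e-02,  1.77238824e-03, -2.48156960e-05]), 'eef_pos': array([195.31921015, 698.18996016, 231.28285525]), 'tool_rot': array([3.14155866e+00, 2.38566376e-06, 2.86880658e+00]), 'contact_force': array([ 0.43323953, -0.45692169,  0.84674616]), 'moment': array([-0.03338977,  0.0273504 ,  0.02120655]), 'gripper_force': 0.0, 'grip_width': 85.6300280345663}
```

Run:
```python
import cv2
a=cv2.imread("pics/top0.png")[90:340,80:460]; cv2.imwrite("pics/t1.png",cv2.resize(a,None,fx=2.1,fy=2.1,interpolation=cv2.INTER_CUBIC))
a=cv2.imread("pics/scene0.png")[140:330,100:450]; cv2.imwrite("pics/s1.png",cv2.resize(a,None,fx=2.25,fy=2.25,interpolation=cv2.INTER_CUBIC))
```

```text
(no output)
```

View pics/t1.png

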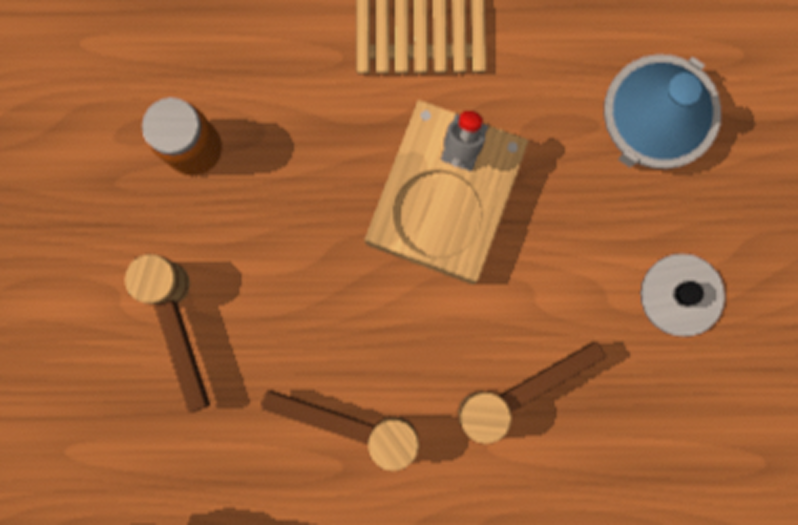

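View pics/s1.png

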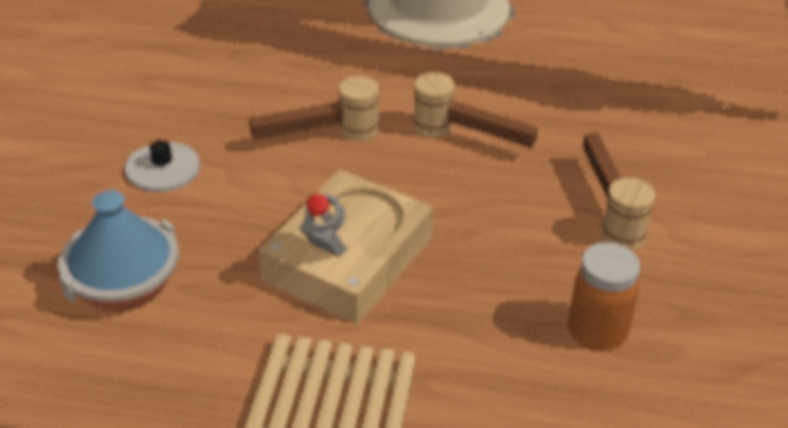

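Mallet look-alikes (top picture px): A (152,223), B (267,301), C (311,288). Image left is robot left (+y), so A is farthest left and is the mallet. In the scene picture A is at about (379,233), by the jar. Next I fit poses to the masks.

```bash
cat > h.py <<'E'
import numpy as np,cv2
from scipy.optimize import minimize
from scipy.spatial.transform import Rotation as R
def proj(s,P):
    E=np.asarray(s["extrinsics"]);q=(np.atleast_2d(P)-E[:3,3])@E[:3,:3]
    return np.c_[s["fx"]*q[:,0]/q[:,2]+s["cx"],s["fy"]*q[:,1]/q[:,2]+s["cy"]]
def unproj(s,uv,z):
    E=np.asarray(s["extrinsics"]);d=E[:3,:3]@[(uv[0]-s["cx"])/s["fx"],(uv[1]-s["cy"])/s["fy"],1]
    return E[:3,3]+d*(z-E[2,3])/d[2]
def cyl(rad,z0,z1,n=48):
    a=np.arange(n)*2*np.pi/n;c=np.c_[rad*np.cos(a),rad*np.sin(a)]
    return np.vstack([np.c_[c,np.full(n,z)] for z in(z0,z1)])
def box(x0,x1,y0,y1,z0,z1): return np.array([[x,y,z] for x in(x0,x1) for y in(y0,y1) for z in(z0,z1)],float)
tilt=R.from_euler('y',-30,degrees=True)
rim=np.array([-55,0,119.6]); ax=tilt.apply([0,0,1])
PARTS={"keeper":[box(-90,90,-70,70,0,50),tilt.apply(cyl(22,-24,0))+rim,tilt.apply(box(-5,5,-20,20,-75,-24))+rim],
 "lid":[cyl(50,0,10),cyl(8,10,16),cyl(15,16,42)],
 "mallet":[cyl(28,0,76),box(-158,-20,-11,11,25,51)]}
def place(P,p,z0=0):
    return R.from_euler('z',p[2]).apply(P)+[p[0],p[1],z0]
def sil(s,name,p,k=4,z0=0):
    m=np.zeros((420*k,560*k),np.uint8)
    for P in PARTS[name]:
        h=cv2.convexHull(proj(s,place(P,p,z0)).astype(np.float32))
        cv2.fillConvexPoly(m,np.round((h+.5)*k-.5).astype(np.int32),1)
    return cv2.resize(m.astype(np.float32),(560,420),interpolation=cv2.INTER_AREA)
def fit(obs,name,p0,z0=0):
    def cost(q):
        p=(q[0],q[1],q[2]/50); c=0
        for s,m in obs:
            a=sil(s,name,p,z0=z0); c+=1-np.minimum(a,m).sum()/np.maximum(a,m).sum()
        return c
    q0=np.array([p0[0],p0[1],p0[2]*50])
    for d in(12,4):
        o=minimize(cost,q0,method="Nelder-Mead",options=dict(initial_simplex=np.vstack([q0]+[q0+d*e for e in np.eye(3)]),xatol=.05,fatol=1e-4)); q0=o.x
    return np.array([q0[0],q0[1],q0[2]/50]),o.fun
def red(s):
    c=s["color"].astype(int);m=(c[...,0]>130)&(c[...,1]<60)&(c[...,2]<60)
    n,l,st,ce=cv2.connectedComponentsWithStats(m.astype(np.uint8)); i=1+np.argmax(st[1:,4]); return ce[i],st[i]
E
cat > fit0.py <<'E'
from h import *; from workcell import r
S={n:r.snapshot(n) for n in("scene","top")}
t=S["top"]
g={"keeper":[unproj(t,(292,181),50),None],"lid":[unproj(t,(405,230),10),0],"mallet":[unproj(t,(152,223),76),None]}
k0=unproj(t,(80+440/2.1,90+212/2.1),50);rm=unproj(t,(80+468/2.1,90+125/2.1),115)
g["keeper"][1]=np.arctan2(*(k0-rm)[1::-1])
hd=unproj(t,(80+200/2.1,90+405/2.1),38); g["mallet"][1]=np.arctan2(*(g["mallet"][0]-hd)[1::-1])
out={}
for n in g:
    res={}
    for c,s in S.items():
        want=proj(s,[[*g[n][0][:2],20]])[0]
        for d in r.cut_out(s,n):
            b=d["bbox"]
            if b[0]-8<want[0]<b[2]+8 and b[1]-8<want[1]<b[3]+8 and c not in res: res[c]=(s,d["mask"].astype(np.float32))
    p0=[*g[n][0][:2],g[n][1]]
    print(n,np.round(p0,2),list(res))
    for c in res: print("  ",c,*[np.round(x,3) for x in fit([res[c]],n,p0)])
    p,f=fit(list(res.values()),n,p0); print("  both",np.round(p,3),round(f,3)); out[n]=p
for c,s in S.items(): print(c,"red",red(s))
k=out["keeper"]
for j in(0,3,6):
    P=place(rim+ax*(26-j-6),k); print(j,[proj(s,P)[0].round(1) for s in S.values()])
ims=[]
for c,s in S.items():
    im=cv2.resize(s["color"][:,:,::-1],None,fx=4,fy=4,interpolation=cv2.INTER_CUBIC)
    for n,p in out.items():
        for P in PARTS[n]:
            h=cv2.convexHull(((proj(s,place(P,p))+.5)*4).astype(np.float32)).astype(np.int32); cv2.polylines(im,[h],True,(0,255,0),1)
    ims.append(im)
def crop(i,u,v): return ims[i][v*4-150:v*4+150,u*4-200:u*4+200]
cv2.imwrite("pics/fit.png",np.vstack([np.hstack([crop(0,255,245),crop(1,292,181)]),np.hstack([crop(0,379,230),crop(1,160,240)])]))
E
python3 fit0.py
```

```text
keeper [626.3  -26.57   2.81] ['scene', 'top']
   scene [631.281 -29.528   2.771] 0.021
   top [628.249 -27.428   2.774] 0.026
  both [629.544 -28.564   2.775] 0.066
lid [ 505.2  -313.27    0.  ] ['scene', 'top']
   scene [ 5.06102e+02 -3.15136e+02  1.65000e-01] 0.049
   top [ 5.0384e+02 -3.1251e+02  1.8100e-01] 0.03
  both [ 5.04479e+02 -3.13627e+02  1.29000e-01] 0.115
mallet [5.2270e+02 3.0926e+02 3.3000e-01] ['scene', 'top']
   scene [5.24767e+02 3.11261e+02 3.35000e-01] 0.111
   top [5.23811e+02 3.14213e+02 3.39000e-01] 0.062
  both [5.23145e+02 3.12668e+02 3.33000e-01] 0.197
scene red (array([240.13043478, 230.95652174]), array([237, 227,   8,   8,  46], dtype=int32))
top red (array([303.48192771, 147.07228916]), array([298, 143,  12,  10,  83], dtype=int32))
0 [array([240.9, 229.3]), array([304.2, 146.1])]
3 [array([241.3, 229.8]), array([303.9, 147. ])]
6 [array([241.6, 230.2]), array([303.6, 147.9])]
```

View pics/fit.png

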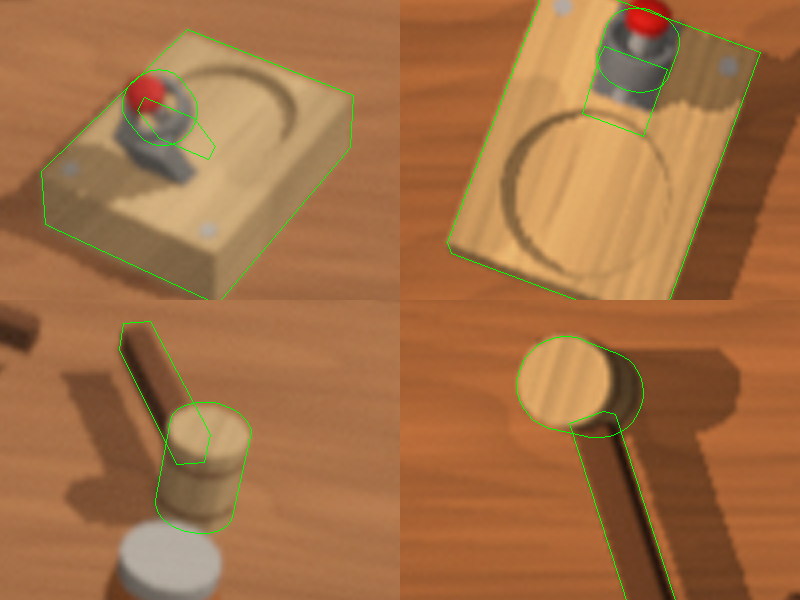

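The fit outlines sit well on the block (scene 255,245; top 292,181) and on mallet A (scene 379,230; top 155,235), so A is confirmed. I'm moving to the lid at about (504.5, -313.5).

Call:
servo_tool(
  deltas=[
    [0.58,-0.96,0,0,0,-0.69],
    [0.58,-0.96,0,0,0,0],
    [0.58,-0.96,0,0,0,0],
    [0.58,-0.96,0,0,0,0],
    [0.58,-0.96,0,0,0,0],
    [0.58,-0.96,0,0,0,0],
    [0.58,-0.96,0,0,0,0],
    [0.58,-0.96,0,0,0,0],
    [0.58,-0.96,0,0,0,0],
    [0.58,-0.96,0,0,0,0],
    [0.58,-0.96,0,0,0,0],
    [0.58,-0.96,0,0,0,0],
  ],
  grip=-1,
)

```text
time_s: 2.3
eef_pos: [404.8, 351.5, 231.5]
tool_rot: [3.141, 0.0, 2.773]
contact_force: [0.3, -0.2, -0.5]
grip_width: 85.4
gripper_force: 0.0
```

Call:
servo_tool(
  deltas=[
    [0.58,-0.96,0,0,0,0],
    [0.58,-0.96,0,0,0,0],
    [0.58,-0.96,0,0,0,0],
    [0.58,-0.96,0,0,0,0],
    [0.58,-0.96,0,0,0,0],
    [0.58,-0.96,0,0,0,0],
    [0.58,-0.96,0,0,0,0],
    [-0.04,-0.97,0,0,0,0],
    [-0.04,-0.97,0,0,0,0],
    [-0.04,-0.97,0,0,0,0],
    [-0.04,-0.97,0,0,0,0],
    [-0.04,-0.97,0,0,0,0],
  ],
)

```text
time_s: 3.5
eef_pos: [519.9, 4.3, 231.5]
tool_rot: [3.141, 0.0, 2.772]
contact_force: [0.3, 0.5, 0.3]
grip_width: 85.2
gripper_force: 0.0
```

Call:
servo_tool(
  deltas=[
    [-0.04,-0.97,0,0,0,0],
    [-0.04,-0.97,-0.2,0,0,0],
    [-0.04,-0.97,-0.2,0,0,0],
    [-0.04,-0.97,-0.2,0,0,0],
    [-0.04,-0.97,-0.3,0,0,0],
    [-0.04,-0.97,-0.3,0,0,0],
    [-0.04,-0.97,-0.3,0,0,0],
    [-0.04,-0.97,-0.3,0,0,0],
    [-0.04,-0.97,-0.3,0,0,0],
    [-0.04,-0.97,-0.3,0,0,0],
    [-0.04,-0.97,-0.3,0,0,0],
    [0,0,0,0,0,0],
  ],
)

```text
time_s: 4.7
eef_pos: [505.4, -319.1, 149.3]
tool_rot: [-3.14, -0.0, 2.767]
contact_force: [-0.7, 0.2, 0.2]
grip_width: 85.4
gripper_force: 0.0
```

Call:
servo_tool(
  deltas=[
    [-0.03,0.18,-0.8,0,0,0],
    [0,0,-0.9,0,0,0],
    [0,0,-0.9,0,0,0],
    [0,0,-0.8,0,0,0],
    [0,0,-0.6,0,0,0],
    [0,0,-0.35,0,0,0],
    [0,0,-0.17,0,0,0],
    [0,0,0,0,0,0],
  ],
)

```text
time_s: 5.5
eef_pos: [505.9, -309.0, 14.6]
tool_rot: [3.141, -0.0, 2.773]
contact_force: [-0.4, -0.2, 0.4]
grip_width: 85.7
gripper_force: 0.0
```

Call:
servo_tool(
  deltas=[
    [0,0,0,0,0,0],
    [0,0,0,0,0,0],
    [0,0,0,0,0,0],
    [0,0,0,0,0,0],
    [0,0,0,0,0,0],
    [0,0,0,0,0,0],
    [0,0,0,0,0,0],
  ],
  grip=1,
  force=50,
)

```text
time_s: 6.2
eef_pos: [506.0, -310.0, 15.6]
tool_rot: [-3.141, 0.001, 2.772]
contact_force: [-1.1, -0.3, 6.8]
grip_width: 28.8
gripper_force: 48.9
```

Call:
servo_tool(
  deltas=[
    [0,0,0.5,0,0,0],
    [0,0,0.8,0,0,0],
    [0,0,0.8,0,0,0],
    [0.2,0.9,0.4,0,0,0],
    [0.2,0.95,0.3,0,0,0],
    [0.2,0.95,0,0,0,0],
    [0.2,0.95,0,0,0,0],
    [0.2,0.95,0,0,0,0],
    [0.2,0.95,0,0,0,0],
    [0.2,0.95,0,0,0,0],
    [0.2,0.95,0,0,0,0],
    [0.2,0.95,0,0,0,0],
  ],
)

```text
time_s: 7.4
eef_pos: [559.7, -52.8, 99.4]
tool_rot: [3.141, -0.0, 2.773]
contact_force: [0.1, -0.4, -3.2]
grip_width: 28.6
gripper_force: 50.0
```

Call:
servo_tool(
  deltas=[
    [0.5,0.7,0,0,0,0],
    [0.3,0.15,0,0,0,0],
    [0,0,0,0,0,0],
    [0,0,0,0,0,0],
    [0,0,0,0,0,0],
  ],
)

```text
time_s: 7.9
eef_pos: [582.9, -30.3, 98.8]
tool_rot: [-3.141, -0.001, 2.77]
contact_force: [-0.0, 0.1, -3.2]
grip_width: 28.3
gripper_force: 50.0
```

```bash
cat > lidpic.py <<'E'
from h import *; from workcell import r
from scipy.optimize import least_squares
e=r.state()["eef_pos"]; print(e)
ims=[]
for c in("scene","top"):
    s=r.snapshot(c); D=r.cut_out(s,"lid"); im=cv2.resize(s["color"][:,:,::-1],None,fx=4,fy=4,interpolation=cv2.INTER_CUBIC)
    K=(629.7,-28.5,2.773); ctr=proj(s,[[*e[:2],e[2]-10]])[0]
    W=proj(s,place(cyl(52,50,50)[:48],K,0)+np.array(R.from_euler('z',K[2]).apply([30,0,0])))
    for P,col in((W,(255,0,0)),(proj(s,cyl(50,0,0)[:48]+[e[0],e[1],e[2]-15.6]),(0,255,0)),(proj(s,cyl(50,0,0)[:48]+[e[0],e[1],e[2]-5.6]),(0,255,255))):
        cv2.polylines(im,[((P+.5)*4).astype(np.int32)],True,col,1)
    u,v=(ctr*4).astype(int); ims.append(im[v-250:v+250,u-200:u+200])
    for d in D: print(c,d["conf"],d["bbox"])
cv2.imwrite("pics/lid1.png",np.hstack(ims))
E
python3 lidpic.py
```

```text
[582.88215469 -30.26834073  98.75371225]
scene 0.85 [240.1, 209.8, 274.8, 230.6]
```

View pics/lid1.png

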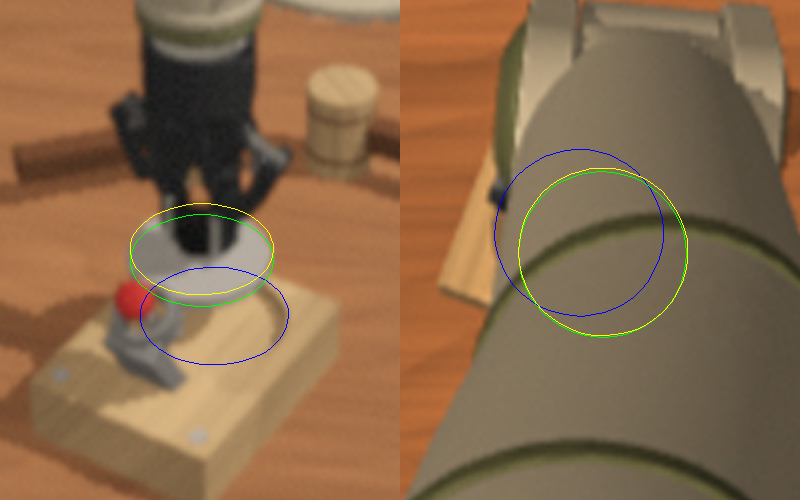

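```bash
cat > lidfit.py <<'E'
from h import *; from workcell import r
e=r.state()["eef_pos"]; s=r.snapshot("scene"); D=r.cut_out(s,"lid"); m=D[0]["mask"].astype(np.uint8)
dz=e[2]-15.6
pts=max(cv2.findContours(m,cv2.RETR_EXTERNAL,cv2.CHAIN_APPROX_NONE)[0],key=len)[:,0].astype(float)
c0=proj(s,[[e[0],e[1],dz+5]])[0]
# only outer rim, below the middle of the lid, pushed half a pixel outwards by dist of pixel centres
pts=pts[pts[:,1]>c0[1]-1]
def cost(q):
    h=cv2.convexHull(proj(s,cyl(50,0,10)+[q[0],q[1],dz]).astype(np.float32))
    d=np.array([cv2.pointPolygonTest(h,(float(a),float(b)),True) for a,b in pts])-.35
    return np.sum(np.sqrt(d*d+.1))
o=minimize(cost,e[:2],method="Nelder-Mead",options=dict(initial_simplex=[e[:2],e[:2]+[4,0],e[:2]+[0,4]]))
print(len(pts),"lid in scene",o.x.round(2),"minus tcp",(o.x-e[:2]).round(2),o.fun/len(pts)); w=np.array([603.3,-18.7])
print("to well (scene frame)",(w-o.x).round(2), "/30:",((w-o.x)/30).round(3), "tcp",e.round(1),r.state()["tool_rot"].round(4))
E
python3 lidfit.py
```

```text
49 lid in scene [579.86 -32.56] minus tcp [-3.58 -3.01] 2.065010636638548
to well (scene frame) [23.44 13.86] /30: [0.781 0.462] tcp [583.4 -29.6  98.7] [-3.1415e+00 -1.0000e-04  2.7718e+00]
```

Call:
servo_tool(
  deltas=[
    [0.33,0.2,0,0,0,0],
    [0.3,0.18,0,0,0,0],
    [0,0,-0.4,0,0,0],
    [0,0,-0.4,0,0,0],
    [0,0,0,0,0,0],
    [0,0,0,0,0,0],
  ],
)

```text
time_s: 8.8
eef_pos: [600.3, -15.6, 73.1]
tool_rot: [-3.141, -0.006, 2.774]
contact_force: [-5.5, 2.8, -3.4]
grip_width: 28.3
gripper_force: 52.9
```

```bash
sed -i 's/np.sum(np.sqrt(d\*d+.1))/np.sum(np.minimum(np.abs(d),1.2))/; s/pts=pts\[pts\[:,1\]>c0\[1\]-1\]/pts=pts[pts[:,1]>c0[1]-1]; H=cv2.convexHull(proj(s,cyl(50,0,10)+[e[0]-1,e[1]-1,dz]).astype(np.float32)); pts=pts[[abs(cv2.pointPolygonTest(H,(float(a),float(b)),True))<3 for a,b in pts]]/' lidfit.py
cat >> lidfit.py <<'E'
im=cv2.resize(s["color"][:,:,::-1],None,fx=8,fy=8,interpolation=cv2.INTER_CUBIC)
for P,col in((cyl(50,0,0)[:48]+[*o.x,dz],(0,255,0)),(cyl(50,0,0)[:48]+[*o.x,dz+10],(0,255,255)),(cyl(52,50,50)[:48]+[*w,0],(255,0,0))):
    cv2.polylines(im,[((proj(s,P)+.5)*8).astype(np.int32)],True,col,1)
for a,b in pts: cv2.circle(im,(int(a*8+4),int(b*8+4)),2,(255,0,255),-1)
u,v=(c0*8).astype(int); cv2.imwrite("pics/lid2.png",im[v-250:v+250,u-300:u+300])
E
python3 lidfit.py
```

```text
20 lid in scene [589.48 -13.27] minus tcp [-10.85   2.37] 0.44452424770656734
to well (scene frame) [13.82 -5.43] /30: [ 0.461 -0.181] tcp [600.3 -15.6  73.1] [-3.1406 -0.0056  2.7742]
```

View pics/lid2.png

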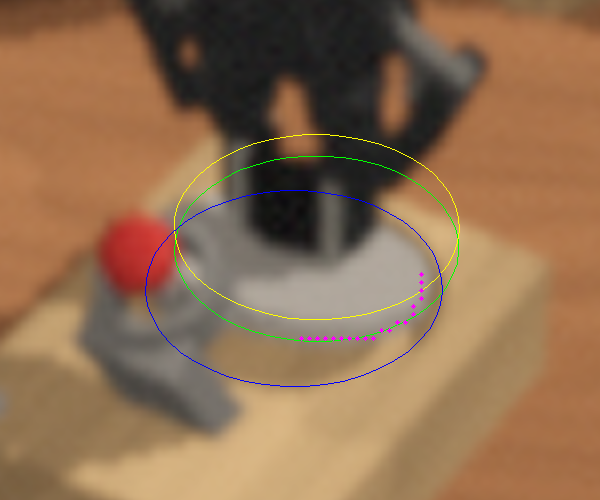

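The lid is hidden behind the pin and collar on its left. The 6 N side force along keeper +x shows its edge touching the pin nose, so I back off about 6 mm along keeper +x and measure again.

Call:
servo_tool(
  deltas=[
    [-0.19,0.07,0,0,0,0],
    [0,0,0,0,0,0],
    [0,0,0,0,0,0],
  ],
)

```text
time_s: 9.2
eef_pos: [597.4, -15.1, 74.6]
tool_rot: [3.141, 0.001, 2.773]
contact_force: [0.0, 0.1, -3.5]
grip_width: 28.8
gripper_force: 52.6
```

```bash
cat > lidfit2.py <<'E'
from h import *; from workcell import r
st=r.state(); e=st["eef_pos"]; s=r.snapshot("scene"); D=r.cut_out(s,"lid"); m=D[0]["mask"].astype(np.uint8)
dz=e[2]-15.6; print(e.round(1),st["contact_force"].round(1),st["tool_rot"].round(4),[round(d["conf"],2) for d in D])
pts=max(cv2.findContours(m,cv2.RETR_EXTERNAL,cv2.CHAIN_APPROX_NONE)[0],key=len)[:,0].astype(float)
c0=proj(s,[[e[0],e[1],dz+10]])[0]
H=cv2.convexHull(proj(s,cyl(50,0,10)+[*e[:2],dz]).astype(np.float32))
pts=pts[[abs(cv2.pointPolygonTest(H,(float(a),float(b)),True))<6 for a,b in pts]]
def cost(q):
    h=cv2.convexHull(proj(s,cyl(50,0,10)+[q[0],q[1],dz]).astype(np.float32))
    d=np.array([cv2.pointPolygonTest(h,(float(a),float(b)),True) for a,b in pts])-.35
    return np.mean(np.minimum(np.abs(d),1.))
g=[(cost((e[0]+a,e[1]+b)),a,b) for a in np.arange(-10,11) for b in np.arange(-10,11)]; g.sort()
print([np.round(x,2).tolist() for x in g[:6]]); b=g[0]
o=minimize(cost,e[:2]+b[1:],method="Nelder-Mead",options=dict(initial_simplex=[e[:2]+b[1:],e[:2]+b[1:]+[1,0],e[:2]+b[1:]+[0,1]]))
w=np.array([603.3,-18.7]); d=w-o.x
print("lid-tcp",(o.x-e[:2]).round(2),o.fun,"to well",d.round(2),"/30",(d/30).round(3))
im=cv2.resize(s["color"][:,:,::-1],None,fx=8,fy=8,interpolation=cv2.INTER_CUBIC)
for P,col in((cyl(50,0,0)[:48]+[*o.x,dz],(0,255,0)),(cyl(50,0,0)[:48]+[*o.x,dz+10],(0,255,255)),(cyl(52,50,50)[:48]+[*w,0],(255,0,0))):
    cv2.polylines(im,[((proj(s,P)+.5)*8).astype(np.int32)],True,col,1)
for a,b in pts: cv2.circle(im,(int(a*8+4),int(b*8+4)),2,(255,0,255),-1)
u,v=(c0*8).astype(int); cv2.imwrite("pics/lid3.png",im[v-250:v+250,u-300:u+300])
E
python3 lidfit2.py
```

```text
[597.4 -15.1  74.6] [ 0.   0.1 -3.5] [3.1415e+00 7.0000e-04 2.7727e+00] [0.84, 0.57]
[[0.73, -10.0, 6.0], [0.73, -10.0, 5.0], [0.73, -9.0, 5.0], [0.73, -9.0, 6.0], [0.74, -10.0, 7.0], [0.74, -9.0, 7.0]]
lid-tcp [-9.74  5.28] 0.7238296790178586 to well [15.61 -8.85] /30 [ 0.52  -0.295]
```

View pics/lid3.png

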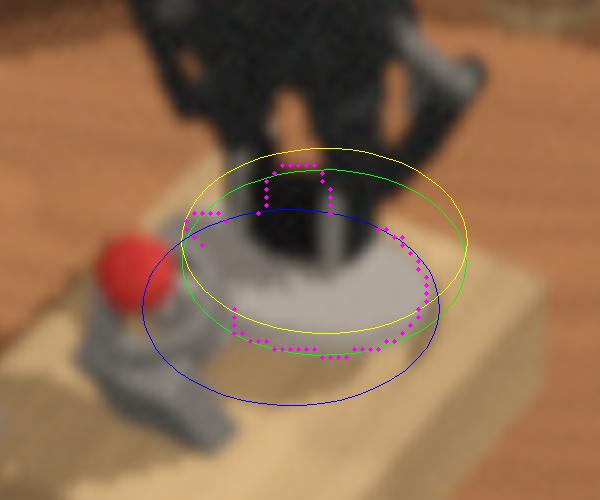

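```bash
sed -i 's/^def cost/pts=pts[(pts[:,0]>c0[0]-8)\&(pts[:,1]>c0[1]-3)]\ndef cost/' lidfit2.py; python3 lidfit2.py
```

```text
[597.6 -15.3  74.7] [ 0.4 -0.  -3.8] [3.1415e+00 9.0000e-04 2.7725e+00] [0.68]
[[0.52, -10.0, 2.0], [0.52, -10.0, 3.0], [0.52, -10.0, 1.0], [0.54, -10.0, 4.0], [0.55, -10.0, 0.0], [0.57, -10.0, 5.0]]
lid-tcp [-11.09   4.05] 0.44847132681748936 to well [16.81 -7.43] /30 [ 0.56  -0.248]
```

```bash
cat > lidfit3.py <<'E'
from h import *; from workcell import r
st=r.state(); e=st["eef_pos"]; s=r.snapshot("scene"); D=r.cut_out(s,"lid"); m=D[0]["mask"].astype(np.uint8)
print(e.round(1),st["contact_force"].round(1),[round(d["conf"],2) for d in D])
pts=max(cv2.findContours(m,cv2.RETR_EXTERNAL,cv2.CHAIN_APPROX_NONE)[0],key=len)[:,0].astype(float)
c0=proj(s,[[e[0],e[1],e[2]-5.6]])[0]
pts=pts[(pts[:,0]>c0[0]-8)&(pts[:,1]>c0[1]-3)]
yaw=st["tool_rot"][2]
B=np.array([1.6,-1.0])  # scene camera bias
def model(a,t,dz,b):
    P=cyl(50,0,10)-[0,0,29]; P=R.from_euler('y',t).apply(P)+[a,b,29-15.6+dz]
    return R.from_euler('z',yaw).apply(P)+e+[*B,0]
def res(q):
    h=cv2.convexHull(proj(s,model(*q)).astype(np.float32))
    return np.array([cv2.pointPolygonTest(h,(float(u),float(v)),True) for u,v in pts])-.35
from scipy.optimize import least_squares
for nm,f in(("a",lambda q:(q[0],0,0,0)),("a,t",lambda q:(q[0],q[1]/30,0,0)),("a,z",lambda q:(q[0],0,q[1],0)),("a,b",lambda q:(q[0],0,0,q[1])),("a,t,b",lambda q:(q[0],q[1]/30,0,q[2]))):
    n=nm.count(",")+1
    o=least_squares(lambda q:res(f(q)),np.zeros(n),loss="soft_l1",f_scale=.5,diff_step=.05,x_scale=1) if 0 else minimize(lambda q:np.mean(np.sqrt(res(f(q))**2+.05)),np.zeros(n),method="Nelder-Mead",options=dict(initial_simplex=np.vstack([np.zeros(n),4*np.eye(n)])))
    print(nm,np.round(f(o.x),3),round(o.fun,3))
print(len(pts),(pts-c0).round(0).astype(int).tolist()[::3])
print("pred0 extremes",(proj(s,model(0,0,0,0))-c0).round(1).min(0),(proj(s,model(0,0,0,0))-c0).round(1).max(0))
a=s["color"][int(c0[1])-32:int(c0[1])+32,int(c0[0])-40:int(c0[0])+40,::-1]; cv2.imwrite("pics/raw.png",cv2.resize(a,None,fx=9,fy=9,interpolation=cv2.INTER_CUBIC))
E
python3 lidfit3.py
```

```text
[597.4 -15.4  74.7] [-0.5  0.1 -3.2] [0.92]
a [11.879  0.     0.     0.   ] 3.73
a,t [-0.763  0.39   0.     0.   ] 1.093
a,z [-15.489   0.     19.401   0.   ] 3.056
a,b [ 2.36   0.     0.    10.525] 3.003
a,t,b [-0.669  0.384  0.     0.542] 1.088
45 [[-8, 11], [-5, 12], [-2, 12], [1, 12], [4, 12], [7, 11], [10, 11], [13, 10], [15, 7], [15, 4], [14, 1], [11, -1], [8, 0], [5, 2], [2, 0]]
pred0 extremes [-18.4 -11. ] [17.5 15.1]
```

View pics/raw.png

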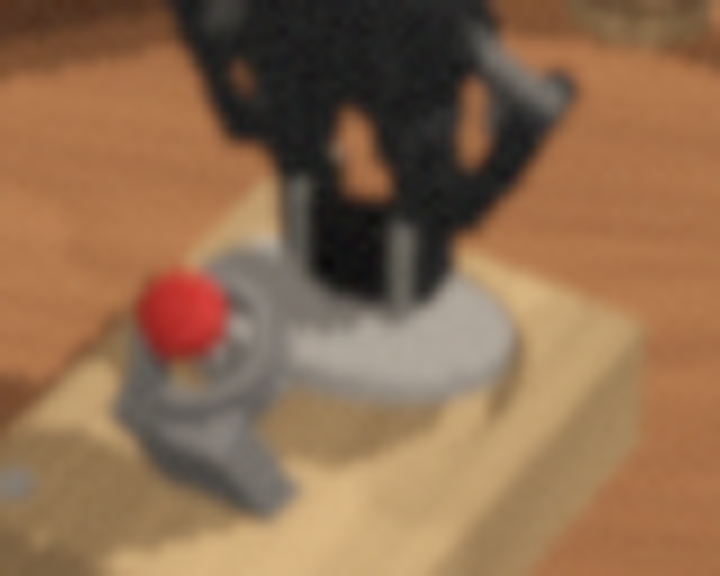

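The raw view shows the lid tilted about 22° about the pad axis, with the pin side up and the far edge low (right rim at about (515,345) in the crop). I'll back out, re-level it on the open shelf at its old place, grip it harder, then slide it in low under the raised pin nose.

Call:
servo_tool(
  deltas=[
    [-0.2,0.08,0.35,0,0,0],
    [-0.3,0.12,0.35,0,0,0],
    [-0.5,0.2,0.4,0,0,0],
    [-0.7,0,0.6,0,0,0],
    [-0.3,-0.9,0.3,0,0,0],
    [-0.2,-0.97,0,0,0,0],
    [-0.15,-0.97,0,0,0,0],
    [-0.15,-0.97,0,0,0,0],
    [-0.15,-0.97,0,0,0,0],
    [-0.1,-0.97,-0.2,0,0,0],
    [-0.1,-0.97,-0.3,0,0,0],
    [-0.1,-0.97,-0.4,0,0,0],
  ],
)

```text
time_s: 10.7
eef_pos: [508.2, -234.6, 108.9]
tool_rot: [3.141, 0.002, 2.773]
contact_force: [0.0, -0.4, -4.4]
grip_width: 28.5
gripper_force: 52.6
```

Call:
servo_tool(
  deltas=[
    [0,-0.97,-0.5,0,0,0],
    [0,-0.6,-0.5,0,0,0],
    [0,0,0,0,0,0],
    [0,0,0,0,0,0],
  ],
)

```text
time_s: 11.1
eef_pos: [507.9, -280.6, 78.2]
tool_rot: [3.141, -0.0, 2.772]
contact_force: [-0.5, 0.8, -3.5]
grip_width: 28.7
gripper_force: 52.5
```

Call:
servo_tool(
  deltas=[
    [0,0,-0.6,0,0,0],
    [0,0,-0.6,0,0,0],
    [0,0,-0.3,0,0,0],
    [0,0,-0.2,0,0,0],
    [0,0,-0.2,0,0,0],
    [0,0,0,0,0,0],
  ],
  force=20,
)

```text
time_s: 11.7
eef_pos: [512.7, -281.7, 22.6]
tool_rot: [3.142, 0.008, 2.774]
contact_force: [6.2, -0.2, 6.5]
grip_width: 28.5
gripper_force: 54.9
```

Call:
servo_tool(
  deltas=[
    [0,0,-0.1,0,0,0],
    [0,0,-0.06,0,0,0],
    [0,0,0,0,0,0],
  ],
)

```text
time_s: 12.0
eef_pos: [514.6, -282.6, 19.0]
tool_rot: [-3.141, 0.012, 2.773]
contact_force: [7.7, -1.8, 11.3]
grip_width: 28.6
gripper_force: 56.2
```

Call:
servo_tool(
  deltas=[
    [0,0,0,0,0,0],
    [0,0,0,0,0,0],
    [0,0,0,0,0,0],
    [0,0,0,0,0,0],
    [0,0,0,0,0,0],
    [0,0,0,0,0,0],
  ],
  grip=-1,
)

```text
time_s: 12.6
eef_pos: [508.3, -281.0, 15.7]
tool_rot: [-3.142, -0.0, 2.772]
contact_force: [0.5, 0.6, -0.4]
grip_width: 85.6
gripper_force: 0.0
```

```bash
cat > lf.py <<'E'
from h import *; from workcell import r
st=r.state(); e=st["eef_pos"]; s=r.snapshot("scene"); D=r.cut_out(s,"lid")
print(e.round(1),st["contact_force"].round(1),st["grip_width"])
for d in D[:2]:
    m=d["mask"].astype(np.float32); p,f=fit([(s,m)],"lid",[514,-283,0]); print(d["conf"],d["bbox"],p.round(1),round(f,3))
E
python3 lf.py
```

```text
[ 508.3 -281.    15.7] [ 0.5  0.6 -0.4] 85.63013741518964
0.94 [166.2, 204.6, 194.4, 229.6] [ 520.3 -286.5    0. ] 0.122
```

Call:
servo_tool(
  deltas=[
    [0.27,-0.12,-0.03,0,0,0],
    [0,0,0,0,0,0],
    [0,0,0,0,0,0],
  ],
)

```text
time_s: 13.0
eef_pos: [517.0, -284.7, 14.9]
tool_rot: [-3.142, 0.0, 2.773]
contact_force: [-0.7, -0.5, 0.1]
grip_width: 85.7
gripper_force: 0.0
```

Call:
servo_tool(
  deltas=[
    [0,0,0,0,0,0],
    [0,0,0,0,0,0],
    [0,0,0,0,0,0],
    [0,0,0,0,0,0],
    [0,0,0,0,0,0],
    [0,0,0,0,0,0],
    [0,0,0,0,0,0],
    [0,0,0,0,0,0],
  ],
  grip=1,
  force=110,
)

```text
time_s: 13.8
eef_pos: [516.6, -284.5, 15.5]
tool_rot: [3.141, 0.0, 2.773]
contact_force: [-0.1, 1.0, 5.8]
grip_width: 27.3
gripper_force: 107.8
```

Call:
servo_tool(
  deltas=[
    [0,0,0.5,0,0,0],
    [0,0,0.8,0,0,0],
    [0,0.5,0.7,0,0,0],
    [0.1,0.9,0.5,0,0,0],
    [0.1,0.95,0,0,0,0],
    [0.1,0.95,0,0,0,0],
    [0.1,0.95,0,0,0,0],
    [0.1,0.95,0,0,0,0],
    [0.1,0.95,0,0,0,0],
    [0.1,0.95,0,0,0,0],
    [0.1,0.95,0,0,0,0],
    [0.1,0.95,0,0,0,0],
  ],
)

```text
time_s: 15.0
eef_pos: [543.5, -13.4, 90.6]
tool_rot: [3.141, -0.0, 2.772]
contact_force: [0.5, 1.3, -3.2]
grip_width: 27.1
gripper_force: 108.8
```

Call:
servo_tool(
  deltas=[
    [0.1,0.6,0,0,0,0],
    [0,0,-0.3,0,0,0],
    [0,0,0,0,0,0],
    [0,0,0,0,0,0],
  ],
)

```text
time_s: 15.4
eef_pos: [546.2, 2.3, 81.0]
tool_rot: [-3.141, -0.001, 2.771]
contact_force: [-0.0, -0.2, -3.7]
grip_width: 27.4
gripper_force: 108.9
```

```bash
cat > lf3.py <<'E'
exec(open("lidfit3.py").read().split("from scipy.optimize import least_squares")[0].replace("pts=pts[(pts[:,0]>c0[0]-8)&(pts[:,1]>c0[1]-3)]","pts=pts[(pts[:,1]>c0[1]+1)]"))
for nm,f in(("a,t",lambda q:(q[0],q[1]/30,0,0)),("a,b",lambda q:(q[0],0,0,q[1])),("a,t,b",lambda q:(q[0],q[1]/30,0,q[2]))):
    n=nm.count(",")+1
    o=minimize(lambda q:np.mean(np.sqrt(res(f(q))**2+.05)),np.zeros(n),method="Nelder-Mead",options=dict(initial_simplex=np.vstack([np.zeros(n),4*np.eye(n)])))
    print(nm,np.round(f(o.x),3),round(o.fun,3))
print(len(pts)); x=np.array([np.cos(yaw),np.sin(yaw)]);y=np.array([-x[1],x[0]])
q=f(o.x); print("lid true est",(e[:2]+q[0]*x+q[2]*y).round(1))
E
python3 lf3.py
```

```text
[546.2   2.3  81. ] [-0.  -0.2 -3.7] [0.77]
a,t [-3.362  0.075  0.     0.   ] 1.077
a,b [-1.989  0.     0.     2.111] 1.049
a,t,b [-1.77  -0.017  0.     2.366] 1.047
49
lid true est [547.8   1.7]
```

The re-gripped lid is level to within about a degree. Lid and well compared in the same camera frame give a remaining move of about (53.9, -19.4) mm. I go low first, then slide under the raised pin.

Call:
servo_tool(
  deltas=[
    [0,0,-0.22,0,0,0],
    [0,0,-0.2,0,0,0],
    [0.4,-0.15,0,0,0,0],
    [0.5,-0.18,0,0,0,0],
    [0.5,-0.18,0,0,0,0],
    [0.25,-0.09,0,0,0,0],
    [0.13,-0.04,0,0,0,0],
    [0,0,0,0,0,0],
    [0,0,0,0,0,0],
  ],
)

```text
time_s: 16.4
eef_pos: [599.3, -15.7, 68.2]
tool_rot: [-3.141, -0.001, 2.773]
contact_force: [-0.5, -0.6, -3.3]
grip_width: 27.1
gripper_force: 108.9
```

Call:
servo_tool(
  deltas=[
    [0.02,-0.03,-0.06,0,0,0],
    [0,0,-0.08,0,0,0],
    [0,0,-0.08,0,0,0],
    [0,0,0,0,0,0],
  ],
)

```text
time_s: 16.8
eef_pos: [600.3, -16.6, 61.4]
tool_rot: [-3.141, -0.001, 2.773]
contact_force: [-0.4, -0.1, -2.6]
grip_width: 26.8
gripper_force: 108.9
```

Call:
servo_tool(
  deltas=[
    [0,0,-0.1,0,0,0],
    [0,0,-0.08,0,0,0],
    [0,0,-0.07,0,0,0],
    [0,0,0,0,0,0],
  ],
)

```text
time_s: 17.2
eef_pos: [600.4, -16.7, 53.9]
tool_rot: [-3.141, -0.0, 2.773]
contact_force: [-0.7, -0.1, -3.8]
grip_width: 27.2
gripper_force: 108.9
```

Call:
servo_tool(
  deltas=[
    [0,0,-0.02,0,0,0],
    [0,0,0,0,0,0],
    [0,0,0,0,0,0],
    [0,0,0,0,0,0],
    [0,0,0,0,0,0],
    [0,0,0,0,0,0],
    [0,0,0,0,0,0],
  ],
  grip=-1,
)

```text
time_s: 17.9
eef_pos: [600.7, -16.7, 53.7]
tool_rot: [3.142, 0.0, 2.772]
contact_force: [-0.0, 0.4, 0.0]
grip_width: 85.3
gripper_force: 0.0
```

Call:
servo_tool(
  deltas=[
    [0,0,0.3,0,0,0],
    [0,0,0.6,0,0,0],
    [0,0,0.9,0,0,0],
    [0,0,0.9,0,0,0],
    [0,0,0.9,0,0,0],
    [-0.25,0.9,0.9,0,0,0.6],
    [-0.25,0.9,0,0,0,0.6],
    [-0.25,0.9,0,0,0,0.6],
    [-0.25,0.9,0,0,0,0.6],
    [-0.25,0.9,0,0,0,0.6],
    [-0.25,0.9,0,0,0,0.6],
    [-0.25,0.9,0,0,0,0.6],
  ],
)

```text
time_s: 19.1
eef_pos: [547.7, 173.2, 189.4]
tool_rot: [-3.141, 0.001, -2.921]
contact_force: [0.9, 0.0, 0.7]
grip_width: 85.2
gripper_force: 0.0
```

Call:
servo_tool(
  deltas=[
    [-0.25,0.9,0,0,0,0.4],
    [-0.25,0.9,0,0,0,0.4],
    [-0.15,0.9,0,0,0,0.04],
    [0,0.9,0,0,0,0],
    [0,0.9,0,0,0,0],
    [0,0,0,0,0,0],
    [0,0,0,0,0,0],
  ],
)

```text
time_s: 19.8
eef_pos: [528.4, 307.4, 189.0]
tool_rot: [-3.141, 0.0, -2.806]
contact_force: [0.2, -0.4, -1.5]
grip_width: 85.7
gripper_force: 0.0
```

```bash
cat > v.py <<'E'
from h import *; from workcell import r
st=r.state(); print(st["time_s"],st["eef_pos"].round(1),st["tool_rot"].round(3),st["joint_pos"].round(2))
ims=[]
for c,s in ((n,r.snapshot(n)) for n in("scene","top")):
    K=(631.3,-29.5,2.771) if c=="scene" else (628.2,-27.4,2.774)
    im=cv2.resize(s["color"][:,:,::-1],None,fx=6,fy=6,interpolation=cv2.INTER_CUBIC)
    u,v=(proj(s,[[*K[:2],60]])[0]*6).astype(int); ims.append(im[v-250:v+250,u-200:u+200])
    rc=red(s); P={j:proj(s,place(rim+ax*(26-j-6),K))[0].round(1).tolist() for j in(0,6,12,24)}; print(c,"red",rc[0].round(1),rc[1][4],P)
    W=np.array(K[:2])+30*np.array([np.cos(K[2]),np.sin(K[2])])
    for d in r.cut_out(s,"lid")[:1]:
        p,f=fit([(s,d["mask"].astype(np.float32))],"lid",[*W,0],z0=38); print("lid",d["conf"],p[:2].round(1),"well",W.round(1),round(f,3))
    for d in r.cut_out(s,"mallet"):
        b=d["bbox"]; t=proj(s,[[523,313,38]])[0]
        if b[0]<t[0]<b[2] and b[1]<t[1]<b[3]: print("mallet",fit([(s,d["mask"].astype(np.float32))],"mallet",[523,313,.335]))
cv2.imwrite("pics/%s.png"%__import__("sys").argv[1],np.hstack(ims))
E
python3 v.py v1
```

```text
19.8 [528.4 307.4 189. ] [-3.141  0.    -2.806] [-0.63  0.51  0.01  1.91 -0.01  0.72  1.29]
scene red [239.8 230.7] 48 {0: [240.3, 229.7], 6: [241.0, 230.6], 12: [241.7, 231.5], 24: [243.1, 233.2]}
lid 0.64 [597.  -15.3] well [603.3 -18.6] 0.289
mallet (array([5.24402016e+02, 3.11497042e+02, 3.35680840e-01]), np.float64(0.06504791975021362))
top red [303.6 147.1] 85 {0: [303.7, 146.6], 6: [303.1, 148.5], 12: [302.5, 150.3], 24: [301.4, 153.8]}
lid 0.73 [601.4 -16. ] well [600.2 -16.6] 0.04
mallet (array([5.23804897e+02, 3.12791023e+02, 3.29892837e-01]), np.float64(0.06798309087753296))
```

View pics/v1.png

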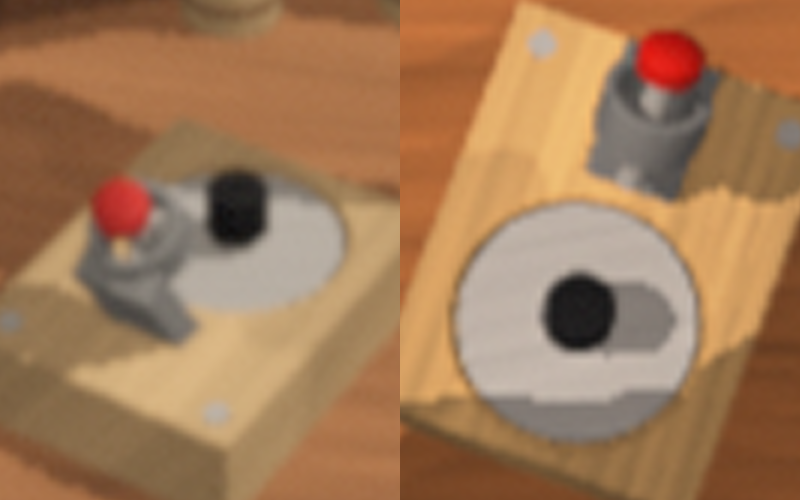

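The lid lies flat in the well: the top crop shows an even gap all round, with the knob at (580,310). The pin is still up. Next is the mallet, gripped by the head from above so the strike runs along the tool axis.

Call:
servo_tool(
  deltas=[
    [-0.15,0.18,0,0,0,0],
    [0,0,-0.5,0,0,0],
    [0,0,-0.8,0,0,0],
    [0,0,-0.9,0,0,0],
    [0,0,-0.9,0,0,0],
    [0,0,-0.9,0,0,0],
    [0,0,-0.7,0,0,0],
    [0,0,-0.4,0,0,0],
    [0,0,0,0,0,0],
    [0,0,0,0,0,0],
  ],
)

```text
time_s: 21.1
eef_pos: [524.3, 312.9, 36.2]
tool_rot: [3.141, 0.0, -2.807]
contact_force: [-0.3, -0.0, -0.1]
grip_width: 85.5
gripper_force: 0.0
```

Call:
servo_tool(
  deltas=[
    [0,0,0,0,0,0],
    [0,0,0,0,0,0],
    [0,0,0,0,0,0],
    [0,0,0,0,0,0],
    [0,0,0,0,0,0],
    [0,0,0,0,0,0],
  ],
  grip=1,
  force=110,
)

```text
time_s: 21.7
eef_pos: [525.0, 313.0, 37.3]
tool_rot: [3.141, 0.002, -2.807]
contact_force: [-0.5, -1.1, 8.5]
grip_width: 54.5
gripper_force: 114.3
```

Call:
servo_tool(
  deltas=[
    [0,0,0.5,0,0,0],
    [0,0,0.8,0,0,0],
    [0,0,0.9,0,0,0],
    [0,0,0.9,0,0,0],
    [0.4,-0.8,0.9,0,0,-0.5],
    [0.5,-0.96,0.9,0,0,-0.5],
    [0.5,-0.96,0.9,0,0,-0.5],
    [0.5,-0.96,0.2,0,0,-0.5],
    [0.5,-0.96,0,0,0,-0.5],
    [0.5,-0.96,0,0,0,-0.5],
    [0.5,-0.96,0,0,0,-0.5],
    [0.5,-0.96,0,0,0,-0.5],
  ],
)

```text
time_s: 22.9
eef_pos: [641.1, 85.9, 216.7]
tool_rot: [3.141, 0.0, 2.915]
contact_force: [1.3, 0.1, -2.2]
grip_width: 54.3
gripper_force: 116.2
```

Call:
servo_tool(
  deltas=[
    [0.5,-0.96,0,0,0,-0.5],
    [0.5,-0.96,0,0,0,-0.5],
    [0.5,-0.96,0,0,0,0],
    [0.5,-0.96,0,0,0,0],
    [0.5,-0.96,0,0,0,0],
    [0.5,-0.96,0,0,0,0],
    [0,0,0,0,0,0],
    [0,0,0,0,0,0],
  ],
)

```text
time_s: 23.7
eef_pos: [730.6, -86.7, 216.1]
tool_rot: [3.141, -0.0, 2.776]
contact_force: [-0.2, 0.5, -3.7]
grip_width: 53.8
gripper_force: 116.3
```

```bash
python3 -c "
from workcell import r
s=r.state();print({k:s[k] for k in('eef_pos','tool_rot','joint_pos','contact_force')})"
```

```text
{'eef_pos': array([730.62461317, -86.70184936, 216.11235818]), 'tool_rot': array([ 3.14148965e+00, -4.53729647e-04,  2.77624435e+00]), 'joint_pos': array([-0.08177481,  0.63419993,  0.20523331,  1.59509424, -0.15168515,
        0.92834885,  1.38119483]), 'contact_force': array([-0.15221434,  0.49864577, -3.65351846])}
```

Call:
servo_tool(
  deltas=[
    [-0.05,0.15,0,0.27,0.7,0],
    [-0.05,0.15,0,0.27,0.7,0],
    [-0.05,0.15,-0.1,0.27,0.7,0],
    [-0.05,0.15,-0.17,0.27,0.7,0],
    [-0.05,0.15,-0.2,0.27,0.7,0],
    [0,0,0,0,0,0],
    [0,0,0,0,0,0],
    [0,0,0,0,0,0],
  ],
)

```text
time_s: 24.5
eef_pos: [723.7, -62.6, 203.0]
tool_rot: [3.138, -0.52, 2.78]
contact_force: [0.0, -0.7, -2.6]
grip_width: 54.0
gripper_force: 116.1
```

```bash
cat > st.py <<'E'
from h import *; from workcell import r
st=r.state(); K=(628.2,-27.4,2.774); u=place(ax,(0,0,K[2])); rm=place(rim,K)
Rt=R.from_euler('xyz',st["tool_rot"]).as_matrix(); z=Rt[:,2]; d=st["eef_pos"]-rm; L=d@u
F=st["eef_pos"]+37.3*z-rm
print("L",L.round(1),"face ht above rim",(F@u).round(1),"lateral err",(F-(F@u)*u).round(1),"angle",np.degrees(np.arccos(-z@u)).round(2),"rotfix/8deg",(np.degrees(np.cross(z,-u))/8).round(3))
print(st["joint_pos"].round(2),"F along u",(st["contact_force"]@u).round(1),st["contact_force"].round(1),"u",u.round(4))
for c in("scene","top"):
    s=r.snapshot(c);k=(631.3,-29.5,2.771) if c=="scene" else K
    try: print(c,"red",red(s)[0].round(1),red(s)[1][4],{j:proj(s,place(rim+ax*(20-j),k))[0].round(1).tolist() for j in(0,24)})
    except Exception as x: print(c,"no red")
E
python3 st.py
```

```text
L 95.6 face ht above rim 58.3 lateral err [-0.3  1.7  0.5] angle 0.19 rotfix/8deg [0.006 0.022 0.002]
[ 0.    0.88  0.15  1.21 -0.23  1.58  1.4 ] F along u -2.1 [ 0.  -0.7 -2.6] u [ 0.4666 -0.1797  0.866 ]
scene red [241.3 233.8] 6 {0: [240.3, 229.7], 24: [243.1, 233.2]}
top no red
```

Call:
servo_tool(
  deltas=[
    [0,-0.06,0,0,0.02,0],
    [-0.14,0.054,-0.26,0,0,0],
    [-0.14,0.054,-0.26,0,0,0],
    [-0.1,0.039,-0.186,0,0,0],
    [0,0,0,0,0,0],
  ],
)

```text
time_s: 25.1
eef_pos: [711.2, -60.1, 179.1]
tool_rot: [3.141, -0.529, 2.778]
contact_force: [0.1, 0.7, -3.4]
grip_width: 54.2
gripper_force: 116.1
```

Call:
servo_tool(
  deltas=[
    [-0.07,0.027,-0.13,0,0,0],
    [-0.07,0.027,-0.13,0,0,0],
    [-0.07,0.027,-0.13,0,0,0],
    [0,0,0,0,0,0],
  ],
)

```text
time_s: 25.5
eef_pos: [707.0, -58.6, 170.3]
tool_rot: [3.139, -0.523, 2.778]
contact_force: [2.7, -1.9, 4.2]
grip_width: 54.1
gripper_force: 117.0
```

```bash
sed -i '/^for c in/,$d' st.py; python3 st.py
```

```text
L 58.7 face ht above rim 21.4 lateral err [ 0.1 -0.9 -0.2] angle 0.03 rotfix/8deg [0.    0.004 0.001]
[-0.    0.88  0.15  1.29 -0.24  1.5   1.41] F along u 5.2 [ 2.7 -1.9  4.2] u [ 0.4666 -0.1797  0.866 ]
```

Call:
servo_tool(
  deltas=[
    [-0.07,0.027,-0.13,0,0,0],
    [-0.07,0.027,-0.13,0,0,0],
    [-0.07,0.027,-0.13,0,0,0],
    [0,0,0,0,0,0],
  ],
)

```text
time_s: 25.9
eef_pos: [701.1, -56.3, 159.2]
tool_rot: [3.139, -0.522, 2.778]
contact_force: [4.4, -0.7, 7.3]
grip_width: 54.0
gripper_force: 116.9
```

```bash
python3 st.py
```

```text
L 46.0 face ht above rim 8.7 lateral err [ 0.2 -0.9 -0.3] angle 0.1 rotfix/8deg [0.002 0.012 0.002]
[-0.    0.88  0.15  1.31 -0.24  1.47  1.41] F along u 8.5 [ 4.4 -0.7  7.3] u [ 0.4666 -0.1797  0.866 ]
```

Call:
servo_tool(
  deltas=[
    [-0.047,0.018,-0.087,0,0,0],
    [-0.047,0.018,-0.087,0,0,0],
    [-0.023,0.009,-0.043,0,0,0],
    [0,0,0,0,0,0],
  ],
)

```text
time_s: 26.3
eef_pos: [698.4, -55.3, 154.0]
tool_rot: [3.138, -0.52, 2.778]
contact_force: [6.0, -2.3, 15.1]
grip_width: 54.5
gripper_force: 118.1
```

```bash
python3 st.py
```

```text
L 40.0 face ht above rim 2.7 lateral err [ 0.3 -1.  -0.4] angle 0.2 rotfix/8deg [0.003 0.025 0.003]
[-0.    0.88  0.14  1.33 -0.24  1.45  1.41] F along u 16.3 [ 6.  -2.3 15.1] u [ 0.4666 -0.1797  0.866 ]
```

Near home at 18 N net. I'll step gently until the hard stop shows in the force.

Call:
servo_tool(
  deltas=[
    [-0.023,0.009,-0.043,0,0,0],
    [0,0,0,0,0,0],
    [0,0,0,0,0,0],
  ],
)

```text
time_s: 26.6
eef_pos: [698.4, -55.3, 153.8]
tool_rot: [3.138, -0.518, 2.779]
contact_force: [7.8, -4.0, 22.2]
grip_width: 54.4
gripper_force: 118.4
```

```bash
python3 st.py
```

```text
L 39.9 face ht above rim 2.6 lateral err [ 0.4 -1.  -0.4] angle 0.31 rotfix/8deg [0.005 0.038 0.005]
[-0.    0.88  0.14  1.33 -0.24  1.45  1.41] F along u 23.6 [ 7.8 -4.  22.2] u [ 0.4666 -0.1797  0.866 ]
```

Call:
servo_tool(
  deltas=[
    [-0.023,0.009,-0.043,0,0,0],
    [0,0,0,0,0,0],
    [0,0,0,0,0,0],
  ],
)

```text
time_s: 26.9
eef_pos: [698.4, -55.3, 153.7]
tool_rot: [3.137, -0.517, 2.779]
contact_force: [9.4, -4.4, 26.8]
grip_width: 53.8
gripper_force: 119.1
```

```bash
python3 st.py
```

```text
L 39.8 face ht above rim 2.5 lateral err [ 0.5 -1.  -0.5] angle 0.42 rotfix/8deg [0.007 0.051 0.007]
[-0.01  0.88  0.14  1.33 -0.24  1.45  1.41] F along u 28.4 [ 9.4 -4.4 26.8] u [ 0.4666 -0.1797  0.866 ]
```

The pin stopped 2.5 mm above the rim. Two further steps raised the force from 18 to about 30 N with no travel, so it is on the hard stop. Retreating and returning the mallet.

Call:
servo_tool(
  deltas=[
    [0.047,-0.018,0.087,0,0,0],
    [0.14,-0.054,0.26,0,0,0],
    [0.14,-0.054,0.26,0,0,0],
    [0.14,-0.054,0.26,0,0,0],
    [0.14,-0.054,0.26,0,0,0],
    [0.14,-0.054,0.26,0,0,0],
    [0,0,0.3,-0.27,-0.7,0],
    [0,0,0.3,-0.27,-0.7,0],
    [0,0,0.2,-0.27,-0.7,0],
    [0,0,0,-0.27,-0.7,0],
    [0,0,0,-0.27,-0.72,0],
    [0,0,0,0,0,0],
  ],
)

```text
time_s: 28.1
eef_pos: [715.2, -61.0, 214.8]
tool_rot: [3.141, 0.001, 2.779]
contact_force: [0.6, -0.4, -2.4]
grip_width: 54.1
gripper_force: 116.1
```

Call:
servo_tool(
  deltas=[
    [-0.5,0.96,0,0,0,0.3],
    [-0.5,0.96,0,0,0,0.5],
    [-0.5,0.96,0,0,0,0.5],
    [-0.5,0.96,0,0,0,0.5],
    [-0.5,0.96,0,0,0,0.5],
    [-0.5,0.96,0,0,0,0.5],
    [-0.5,0.96,0,0,0,0.5],
    [-0.5,0.96,0,0,0,0.5],
    [-0.5,0.96,0,0,0,0.5],
    [-0.5,0.96,0,0,0,0.5],
    [-0.5,0.96,0,0,0,0.2],
    [-0.5,0.96,0,0,0,0],
  ],
)

```text
time_s: 29.3
eef_pos: [537.3, 284.0, 213.6]
tool_rot: [-3.141, -0.003, -2.808]
contact_force: [-0.3, -0.1, -2.9]
grip_width: 54.1
gripper_force: 116.2
```

Call:
servo_tool(
  deltas=[
    [-0.5,0.7,0,0,0,0],
    [0,0,0,0,0,0],
    [0,0,0,0,0,0],
  ],
)

```text
time_s: 29.6
eef_pos: [522.5, 304.5, 213.5]
tool_rot: [-3.141, -0.002, -2.807]
contact_force: [1.4, -0.4, -3.2]
grip_width: 53.8
gripper_force: 116.4
```

```bash
python3 v.py v2
```

```text
29.6 [522.5 304.5 213.5] [-3.141e+00 -2.000e-03 -2.807e+00] [-0.63  0.48  0.01  1.9  -0.01  0.77  1.29]
scene red [242.5 233.8] 45 {0: [240.3, 229.7], 6: [241.0, 230.6], 12: [241.7, 231.5], 24: [243.1, 233.2]}
lid 0.7 [594.8 -18.9] well [603.3 -18.6] 0.307
top red [301.5 153.2] 65 {0: [303.7, 146.6], 6: [303.1, 148.5], 12: [302.5, 150.3], 24: [301.4, 153.8]}
lid 0.56 [601.2 -17. ] well [600.2 -16.6] 0.077
mallet (array([5.12889625e+02, 3.51695381e+02, 3.05513218e-01]), np.float64(0.20387238264083862))
```

View pics/v2.png

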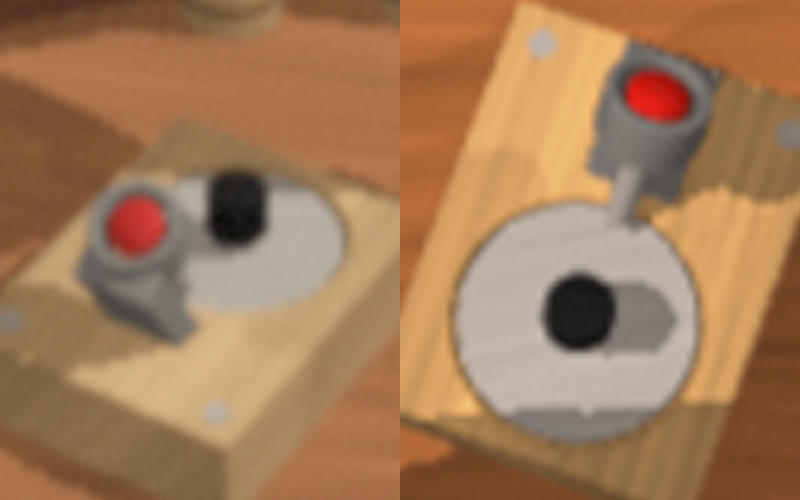

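The red cap is sunk into the collar at (655,95), and the nose overhangs the lid rim at (628,205). Now I set the mallet down.

Call:
servo_tool(
  deltas=[
    [0,0.1,-0.5,0,0,0],
    [0,0,-0.9,0,0,0],
    [0,0,-0.9,0,0,0],
    [0,0,-0.9,0,0,0],
    [0,0,-0.9,0,0,0],
    [0,0,-0.8,0,0,0],
    [0,0,-0.5,0,0,0],
    [0,0,-0.25,0,0,0],
    [0,0,-0.15,0,0,0],
    [0,0,0,0,0,0],
    [0,0,0,0,0,0],
  ],
)

```text
time_s: 31.0
eef_pos: [522.6, 307.4, 40.4]
tool_rot: [3.141, 0.001, -2.808]
contact_force: [-0.0, -0.5, -2.8]
grip_width: 54.5
gripper_force: 116.5
```

Call:
servo_tool(
  deltas=[
    [0,0,-0.05,0,0,0],
    [0,0,-0.05,0,0,0],
    [0,0,-0.02,0,0,0],
    [0,0,0,0,0,0],
  ],
)

```text
time_s: 31.4
eef_pos: [522.6, 307.4, 37.3]
tool_rot: [3.141, 0.002, -2.808]
contact_force: [-0.9, -0.8, 8.6]
grip_width: 54.0
gripper_force: 118.6
```

Seated on the shelf. Releasing and rising.

Call:
servo_tool(
  deltas=[
    [0,0,0.03,0,0,0],
    [0,0,0,0,0,0],
    [0,0,0,0,0,0],
    [0,0,0,0,0,0],
    [0,0,0,0,0,0],
    [0,0,0,0,0,0],
    [0,0,0,0,0,0],
  ],
  grip=-1,
)

```text
time_s: 32.1
eef_pos: [522.1, 307.1, 36.7]
tool_rot: [3.141, -0.0, -2.807]
contact_force: [0.5, 0.2, -0.0]
grip_width: 85.5
gripper_force: 0.0
```

Call:
servo_tool(
  deltas=[
    [0,0,0.3,0,0,0],
    [0,0,0.6,0,0,0],
    [0,0,0.9,0,0,0],
    [0,0,0.9,0,0,0],
    [0,0,0.9,0,0,0],
    [0,0,0.9,0,0,0],
    [0,0.5,0.5,0,0,0],
    [-0.4,0.9,0,0,0,0],
    [-0.4,0.9,0,0,0,0],
    [-0.4,0.9,0,0,0,0],
    [-0.4,0.9,0,0,0,0],
    [-0.4,0.9,0,0,0,0],
  ],
)

```text
time_s: 33.3
eef_pos: [461.5, 458.0, 187.6]
tool_rot: [3.141, 0.0, -2.808]
contact_force: [0.4, 0.3, -0.3]
grip_width: 85.1
gripper_force: 0.0
```

Call:
servo_tool(
  deltas=[
    [-0.4,0.9,0,0,0,0],
    [-0.4,0.9,0,0,0,0],
    [0,0,0,0,0,0],
    [0,0,0,0,0,0],
    [0,0,0,0,0,0],
  ],
)

```text
time_s: 33.8
eef_pos: [438.9, 509.9, 187.1]
tool_rot: [-3.141, 0.0, -2.809]
contact_force: [1.1, -0.6, 0.3]
grip_width: 85.6
gripper_force: 0.0
```

```bash
python3 v.py v3
python3 - <<'E'
from workcell import r
import cv2
s=r.snapshot("scene"); cv2.imwrite("pics/end.png",cv2.resize(s["color"][140:330,100:450,::-1],None,fx=2.25,fy=2.25))
E
```

```text
33.8 [438.9 509.9 187.1] [-3.141  0.    -2.809] [-0.96  0.58  0.02  1.77 -0.02  0.79  0.97]
scene red [242.7 233.6] 48 {0: [240.3, 229.7], 6: [241.0, 230.6], 12: [241.7, 231.5], 24: [243.1, 233.2]}
lid 0.97 [594.9 -15.5] well [603.3 -18.6] 0.308
mallet (array([5.23723755e+02, 3.05245413e+02, 3.16193980e-01]), np.float64(0.11945223808288574))
top red [301.4 153.3] 64 {0: [303.7, 146.6], 6: [303.1, 148.5], 12: [302.5, 150.3], 24: [301.4, 153.8]}
lid 0.8 [601.3 -16.6] well [600.2 -16.6] 0.033
mallet (array([5.21387575e+02, 3.08676487e+02, 3.36323232e-01]), np.float64(0.04671287536621094))
```

View pics/end.png

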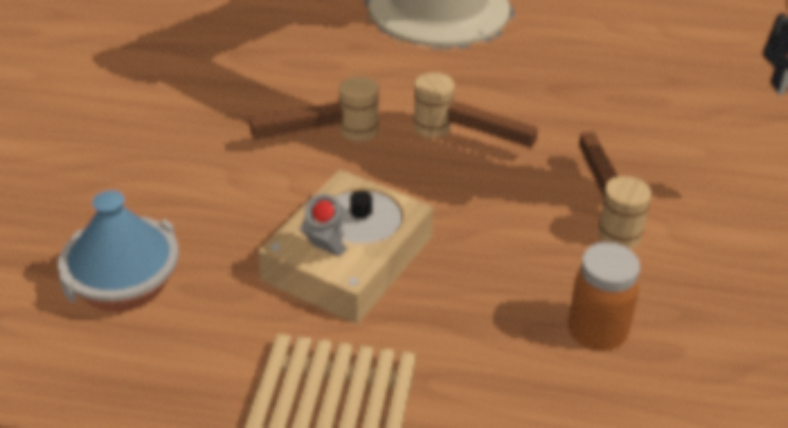

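The lid is seated at (370,215), the pin is home at (323,210), and the mallet stands at (625,208). The tagine and jar look unmoved.

```bash
python3 -c "
from workcell import r
print(r.hand_in())"
```

```text
the job is handed in; nothing more can be done
None
```

The keeper is closed and handed in: the lid is flat in the well, the mallet drove the pin to its hard stop over the lid at no more than about 30 N, the mallet is back near its starting spot, and the tagine and jar look unmoved; on the first try the lid bumped the pin's nose and tilted, so I re-levelled it on the shelf and slid it in low.

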